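# Clamp the block in the drilling jig

## Task

Two toggle clamps stand behind the fence of the dark wooden jig board, and one plain wooden block lies loose in front of one of them. With the fingertips push the block along the board, straight away from the robot, until its far side sits flat against the fence in front of that clamp; then push that clamp's handle over towards the robot, past its centre, so that it snaps shut and its pad presses on the block. Do not lift or tip the block, leave the other clamp open, and do not disturb the other things on the bench or the jig.

Things in the scene. Friction and masses are not known exactly. Their poses are not given: they have to be found in the camera images.
- jig: Fixed dark wooden board, 18 mm thick, x -0.150 to 0.100, y +-0.180. Origin on the bench surface under the middle of its fence's robot-side face; x away from the robot, y along the fence to the left, z up. Fence: light strip x 0 to 0.020, full width, top at z 0.043. Behind it two like steel toggle clamps at y +0.090 and -0.090, each with a work place before it (x < 0): block in one, jar in the other.
- block_mid (a point): Centre of the loose plain light wooden block: 70 mm along its x, 90 mm along its y, 35 mm high, about 0.14 kg. Its x axis is roughly along the jig's x. Lying on the jig board its centre is at jig z = 0.0355. Home: its far face flat on the fence, so its centre at jig x = -0.035.
- clamp_left (a joint): Angle (rad) of the left clamp (jig y = +0.090); hinge axis along jig y at x = 0.045, z = 0.085. 0 = open: arm up, handle leaning away from the robot 47 deg from upright. About 1.0 = shut on the block: arm level, handle 10 deg past upright to the robot. Over-centre spring: needs about 7 N at the handle's end when open, 0 at the centre (0.5); past that it snaps shut by itself.
- clamp_left_grip (a point): Point in the end of the left clamp's handle, 78 mm from the hinge: a rod with a round-ended black rubber grip 16 mm thick, which ends 8 mm beyond this point. Open: at jig x = 0.102, z = 0.138; shut: about x = 0.032, z = 0.162.
- clamp_left_pad (a point): Centre of the underside of the left clamp's round rubber pad (20 mm across), at the end of its steel arm. Shut on the block: at jig x = -0.040, z = 0.053; open: about x = -0.028, z = 0.139.
- clamp_right (a joint): Angle (rad) of the right clamp (jig y = -0.090); hinge axis along jig y at x = 0.045, z = 0.085. 0 = open: arm up, handle leaning away from the robot 47 deg from upright. About 1.0 = shut on the block: arm level, handle 10 deg past upright to the robot. Over-centre spring: needs about 7 N at the handle's end when open, 0 at the centre (0.5); past that it snaps shut by itself.
- clamp_right_grip (a point): Point in the end of the right clamp's handle, 78 mm from the hinge: a rod with a round-ended black rubber grip 16 mm thick, which ends 8 mm beyond this point. Open: at jig x = 0.102, z = 0.138; shut: about x = 0.032, z = 0.162.
- clamp_right_pad (a point): Centre of the underside of the right clamp's round rubber pad (20 mm across), at the end of its steel arm. Shut on the block: at jig x = -0.040, z = 0.053; open: about x = -0.028, z = 0.139.
- jar: Small closed glass jar with a steel cap, 54 mm across, 62 mm high, standing on the jig board in the work place without the block. Origin: centre of its underside. Leave it.
- pencil: Flat carpenter's pencil, 140 x 13 x 8 mm, lying on the jig board between the two work places along the jig's x. Origin: centre of its underside. Leave it.
- glue: White plastic bottle, 56 mm across, 150 mm high, standing on the bench. Origin: centre of its underside. Leave it.
- screwdriver: Screwdriver lying on the bench. Leave it.
- hammer: Hammer lying on the bench. Leave it.
- tape: Grey ring, a roll of tape, 100 mm across, 24 mm high, lying flat on the bench. Leave it.
- offcut: Strip of darker wood, 120 x 45 x 20 mm, lying on the bench, not on the jig. Leave it.
- block: The same block as block_mid, by the centre of its underside.
Mind the look-alikes: they are no part of the job. Leave any yellow look-alike of the block alone.

How it is judged:
By the outcome, as a careful person would: the job done as asked, in the order asked, and still so for the second after the job is handed in, with the robot touching nothing.
It also fails if it takes over 48 s, if anything falls off the work surface, if the arm or the gripper's body presses on something with over 40 N, if the wrist force passes 120 N, or if a joint passes its speed limit or range.

## Robot

A 6-joint arm with a two-finger parallel gripper is mounted at the origin on the work surface. World frame = base frame: x ahead of the robot, y to its left, z up, the work surface at z = 0. Lengths are in m, angles in rad, forces in N, time in s.
With the tool pointing down it reaches from about 0.25 to 0.775 m from the base axis. Payload 4 kg.
Tool frame: the origin (TCP) lies between the finger pads; the fingertips stand 19 mm ahead of it and the grasp point (between the pads) is the TCP (robot.tip_reach is the y of the fingertips in the tool frame, in m); y points along the fingers, x is the direction in which the jaws open and shut, and the axes are right-handed (so a half turn about y gives the same grasp; the last joint's range is limited). The gripper opens to 94 mm and grips with 3 to 60 N. Pads are 16 mm wide; open, the fingers measure 119 mm over their backs; the gripper's body (75 mm by 177 mm) begins 78 mm behind the grasp point.
Start: joints at [1.2, 0.087, 1.371, -0, 1.684, -0.103], TCP at [0.146, 0.53, 0.225] pointing down, gripper open.
Joint ranges: [-3.1, 3.1], [-0.76, 2.03], [0.27, 2.55], [-1.08, 4.22], [0.17, 2.65], [-2.57, 2.57]. Speed limits (rad/s): [2.79, 2.79, 3.14, 3.14, 3.14, 3.14].

## Interface

Orientations are given as [roll, pitch, yaw] about the fixed x, y, z axes, in that order (R = Rz(yaw) Ry(pitch) Rx(roll)).
In Python, from bench import robot, imaging, order gives the robot as it stands.
- The arm moves only by the tool send_rows, never from a script. Its argument "moves" is text: rows parted by semicolons, each of 5 numbers parted by spaces: the gripper's target within -1 to 1 (shut at 1, half-way at 0, fully open at -1), then the shift along the tool's x, y, z in m, then the turn about the tool's y in degrees. In form: fingers tx ty tz roll; .... A call has exactly 10 rows; each row shifts and turns the commanded pose from where the row before left it, along the tool's axes as they then stand; what a row does not reach is not made up. A row lasts 1/12 s, in which the tool goes at most 41.7 mm and 7.16 degrees, less where a joint would pass 70% of its speed; a pose out of reach is approached as far as the arm can. A call with a gripper value outside its range is refused whole. The fingers move at their own pace and stop on an object; the grip force is fixed at half the most. Time passes only in rows, so rows that do not move let the fingers close, or fill a call up. It gives the time, the measured TCP pose, the force and the opening at its end, in the units of the state.
- robot.get_obs(): the state, without advancing time (a new reading comes with each control period).
- imaging.snapshot(name): name is "side" or "top"; returns a dict with "image" (420x560x3 uint8, red, green, blue), "mtx" (3x3 intrinsics, pixels), "R" (3x3) and "t" (3): a world point X has camera coordinates R X + t. Camera axes: x right, y down, z forward; pixel columns grow to the right and rows downward; lengths in m; the calibration is good to about 2 mm. A picture is of the moment at which its call begins. There is no depth.
- order.close_job(): hands the job in, once; it reports no verdict.
Trained networks look in a picture, given as the dict that the camera call returned (one of the last four; its "shot" number tells which), for a name from the list of things; names that differ only in an ending like _2 or _b are one class to them, and where a whole thing is asked for, a point or a joint stands for the part that bears it (a point fixed in the world has none). Each returns a list of dicts, best first, with "conf" (0 to 1); they miss things now and then, are a little off and sometimes report something else, mostly with a low value. They report only what shows in the picture. A call takes as long as a camera call. They do not tell look-alikes from the thing itself.
- imaging.recognise(picture, target): "centre" ([column, row] in pixels, amid what is visible of it).
- imaging.landmark_of(picture, target): "centre" ([column, row] in pixels: a listed point, or the origin of a listed thing).
The state is a dict: "time": time; "joint_positions": joint angles; "qvel": joint speeds; "joint_torque": joint torques, N m; "tool_pos": TCP position; "ee_rot": TCP orientation; "wrist_force": force on the tool from outside, world axes, zero at the start; "wrist_torque": the same for the moment, N m; "width": finger opening in m.
Only numpy, scipy, OpenCV 4.12 (cv2) and the standard library are available. Lean on these libraries where they do the work, as an engineer would, in place of code of your own. Each camera call takes 0.05 s, during which the arm holds its last target.

## Working session

There is one attempt and no reset: what is moved stays moved. The work goes in short steps, Python scripts to look and compute and a tool call to move; the robot and the scene stay as the last step left them, time stands still between calls to the robot, and variables do not carry over. Pictures are saved under pics/ and viewed, and the job is handed in when it is done.

Besides the shell and the picture viewer there is one more tool, called after "Call:" by a JSON object that holds its "method" and its "body", one argument or row to a line. send_rows: Moves the arm, as the interface text tells. Its arguments: {"type":"object","properties":{"moves":{"type":"string"}},"required":["moves"]}

```bash
ls; mkdir -p pics; python3 - <<'E'
from bench import robot, imaging, order
import cv2
o=robot.get_obs()
for k in o: print(k,o[k])
print(robot.tip_reach)
for n in ("side","top"):
    s=imaging.snapshot(n)
    cv2.imwrite(f"pics/{n}0.png",s["image"][:,:,::-1])
    print(n,s["shot"],s["mtx"].tolist() if hasattr(s["mtx"],'tolist') else s["mtx"],s["R"],s["t"])
    for t in ["jig","block_mid","block","clamp_left","clamp_left_grip","clamp_left_pad","clamp_right_grip","clamp_right_pad","jar","pencil","glue","screwdriver","hammer","tape","offcut"]:
        print(t,[(l["centre"],l["conf"]) for l in imaging.landmark_of(s,t)][:3])
E
```

```text
pics
time 0.0
joint_positions [ 1.19990179e+00  8.79407858e-02  1.37224889e+00 -1.55802174e-05
  1.68360345e+00 -1.03116534e-01]
qvel [ 0.0011911   0.0021647  -0.00085578  0.00147681  0.0004083   0.00151765]
joint_torque [-1.27319538e-03 -3.40195084e+01 -3.02419889e+01  7.15941866e-02
  3.30932031e-02 -1.92719817e-04]
tool_pos [0.14535587 0.52991425 0.22331463]
ee_rot [-1.57058523  0.00219037  1.30301682]
wrist_force [-0.27791782 -0.11389794  0.32299528]
wrist_torque [0.05665127 0.01941492 0.01432435]
width 0.09399335050092077
0.019
side 1 [[484.7697434694742, 0.0, 281.82278027210504], [0.0, 484.7697434694742, 206.30234039503867], [0.0, 0.0, 1.0]] [[ 0.9052902  -0.42449867  0.01582817]
 [-0.19038439 -0.43876106 -0.87820414]
 [ 0.37974127  0.79201617 -0.47802401]] [-0.41796318  0.19243909  1.17258367]
jig [([317.6, 248.0], 0.6)]
block_mid [([240.0, 204.5], 0.73), ([223.5, 337.3], 0.68), ([320.5, 261.8], 0.56)]
block [([314.7, 191.5], 0.85), ([322.0, 265.0], 0.67), ([226.6, 348.7], 0.65)]Traceback (most recent call last):
  File "<stdin>", line 11, in <module>
ValueError: it knows: block, block_mid, clamp_left_grip, clamp_left_pad, clamp_right_grip, clamp_right_pad, glue, hammer, jar, jig, offcut, pencil, screwdriver, tape
```

```bash
cat > h.py <<'E'
from bench import robot, imaging, order
import cv2, numpy as np
from scipy.spatial.transform import Rotation as Ro
def proj(s,X):
    X=np.atleast_2d(X); c=X@np.array(s["R"]).T+np.array(s["t"]); p=c@np.array(s["mtx"]).T
    return p[:,:2]/p[:,2:]
def ray(s,uv):
    d=np.linalg.inv(s["mtx"])@np.array([uv[0],uv[1],1.]); R=np.array(s["R"])
    return -R.T@np.array(s["t"]), R.T@d
def onz(s,uv,z):
    c,d=ray(s,uv); return c+d*(z-c[2])/d[2]
def tri(s1,u1,s2,u2):
    P=lambda s: np.array(s["mtx"])@np.hstack([s["R"],np.array(s["t"]).reshape(3,1)])
    X=cv2.triangulatePoints(P(s1),P(s2),np.array(u1,float).reshape(2,1),np.array(u2,float).reshape(2,1))
    X=(X[:3]/X[3]).ravel()
    return X, proj(s1,X)[0]-u1, proj(s2,X)[0]-u2
E
python3 - <<'E'
from h import *
import pickle
S={}
for n in ("side","top"):
    s=imaging.snapshot(n); S[n]=s
    cv2.imwrite(f"pics/{n}0.png",s["image"][:,:,::-1])
    print(n,s["shot"],np.round(-np.array(s["R"]).T@s["t"],3))
    for t in ["jig","block_mid","block","clamp_left_grip","clamp_left_pad","clamp_right_grip","clamp_right_pad","jar","pencil","glue","screwdriver","hammer","tape","offcut"]:
        print(t,[(l["centre"],l["conf"]) for l in imaging.landmark_of(s,t)][:3])
pickle.dump(S,open("S0.pkl","wb"))
E
```

```text
side 2 [-0.03  -1.022  0.736]
jig [([319.0, 249.4], 0.86)]
block_mid [([228.6, 342.0], 0.9), ([237.9, 202.9], 0.75), ([315.1, 189.5], 0.65)]
block [([230.9, 345.9], 0.98), ([314.9, 195.4], 0.75), ([373.8, 208.7], 0.72)]
clamp_left_grip []
clamp_left_pad [([291.0, 193.9], 0.84)]
clamp_right_grip [([370.7, 210.7], 0.8), ([370.7, 345.1], 0.64)]
clamp_right_pad [([336.3, 221.6], 0.82)]
jar [([273.3, 234.1], 0.85)]
pencil [([294.6, 251.2], 0.46)]
glue [([427.6, 303.7], 0.69)]
screwdriver [([370.4, 347.6], 0.85)]
hammer [([211.2, 185.0], 0.56), ([319.1, 259.4], 0.39)]
tape [([273.3, 177.4], 0.6)]
offcut [([304.9, 345.2], 0.62)]
top 3 [ 0.222 -0.014  1.436]
jig [([302.3, 193.3], 0.93)]
block_mid [([199.6, 233.7], 0.85), ([388.4, 318.0], 0.73), ([333.1, 208.9], 0.66)]
block [([334.5, 208.9], 0.79), ([203.4, 233.5], 0.77), ([388.0, 318.7], 0.63)]
clamp_left_grip [([259.9, 148.2], 0.51)]
clamp_left_pad [([270.5, 195.8], 0.74), ([329.7, 141.9], 0.41), ([335.5, 188.7], 0.3)]
clamp_right_grip [([329.0, 139.2], 0.63)]
clamp_right_pad [([337.6, 186.8], 0.71)]
jar [([272.5, 222.5], 0.88)]
pencil [([304.3, 219.9], 0.46)]
glue [([407.7, 159.8], 0.79)]
screwdriver [([427.6, 217.8], 0.93)]
hammer [([127.6, 239.6], 0.69)]
tape [([149.5, 170.6], 0.67)]
offcut [([410.1, 264.1], 0.83)]
```

View pics/side0.png

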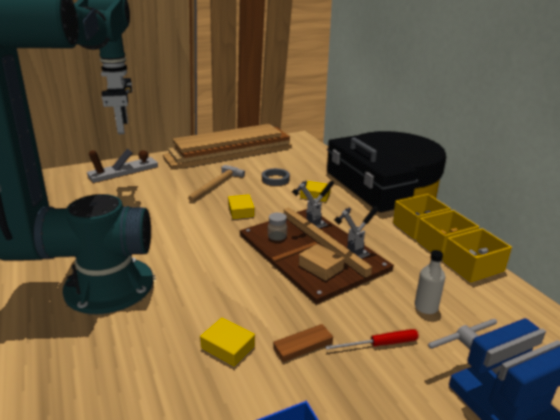

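View pics/top0.png

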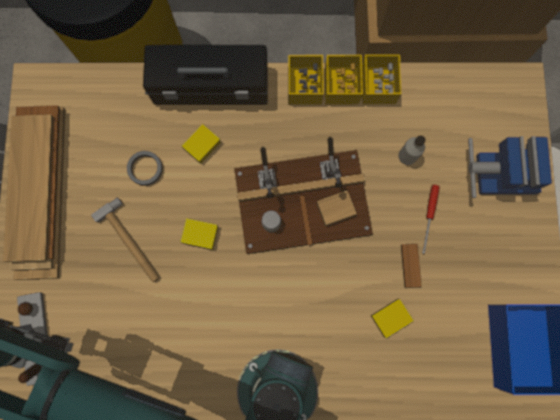

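The side view shows three yellow look-alikes at (228,342), (240,206) and (316,190). In the top view they are at (392,318), (200,234) and (202,143). The plain light block lies on the jig at top (337,208) / side (321,262), in front of the right clamp, with the jar before the left clamp. The wooden block on the jig is the one I want. Next I'll check it in close crops.

```bash
python3 - <<'E'
import pickle,cv2,numpy as np
S=pickle.load(open("S0.pkl","rb"))
a=S["top"]["image"][130:262,225:385,::-1]; cv2.imwrite("pics/top0c.png",cv2.resize(a,None,fx=5,fy=4.5,interpolation=cv2.INTER_CUBIC) if 0 else cv2.resize(a,None,fx=4.5,fy=4.5,interpolation=cv2.INTER_CUBIC))
a=S["side"]["image"][170:302,230:400,::-1]; cv2.imwrite("pics/side0c.png",cv2.resize(a,None,fx=4.5,fy=4.5,interpolation=cv2.INTER_CUBIC))
E
```

```text
(no output)
```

View pics/top0c.png

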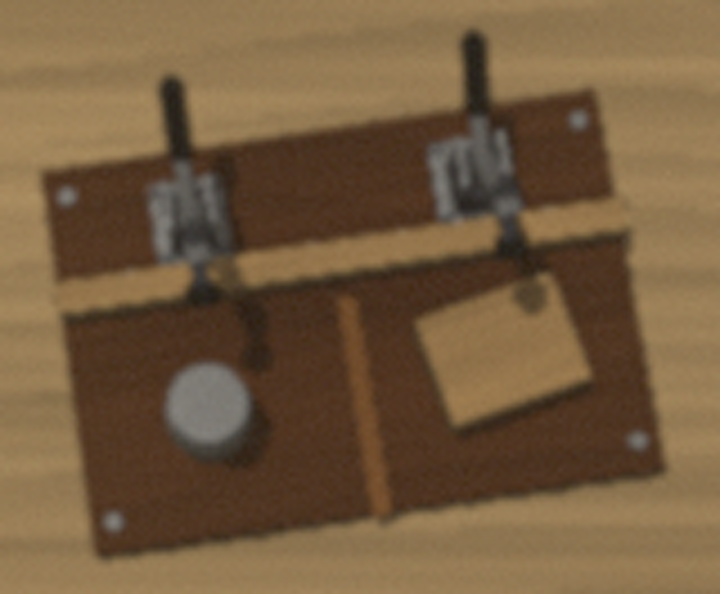

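View pics/side0c.png

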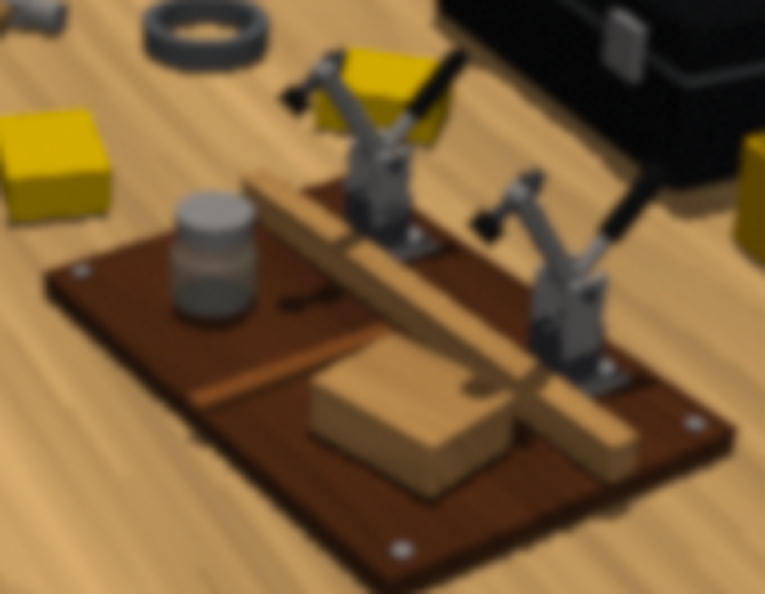

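```bash
cat > fit.py <<'E'
from h import *
from scipy.optimize import least_squares
import pickle
S=pickle.load(open("S0.pkl","rb"))
T=lambda p:(p[0]/4.5+225-.4,p[1]/4.5+130-.4); D=lambda p:(p[0]/4.5+230-.4,p[1]/4.5+170-.4)
jig=[("top",(.1,.18,.018),T((43,172))),("top",(.1,-.18,.018),T((595,90))),("top",(-.15,-.18,.018),T((663,470))),("top",(-.15,.18,.018),T((98,556))),
("top",(0,-.18,.043),T((631,233))),("top",(.02,-.18,.043),T((627,203))),("top",(0,.18,.043),T((62,315))),("top",(.02,.18,.043),T((57,285))),
("side",(.1,-.18,.018),D((736,432))),("side",(-.15,-.18,.018),D((388,578))),("side",(-.15,.18,.018),D((46,275))),("side",(0,-.18,.043),D((612,453)))]
blk=[("top",(.035,.045,.035),T((414,320))),("top",(.035,-.045,.035),T((550,270))),("top",(-.035,-.045,.035),T((593,380))),("top",(-.035,.045,.035),T((457,430))),
("side",(-.035,-.045,.035),D((432,447))),("side",(-.035,.045,.035),D((312,381))),("side",(.035,-.045,.035),D((518,403))),("side",(-.035,-.045,.0),D((430,497)))]
def W(p,pts):
    c,s=np.cos(p[2]),np.sin(p[2]); pts=np.atleast_2d(pts)
    return np.c_[p[0]+c*pts[:,0]-s*pts[:,1],p[1]+s*pts[:,0]+c*pts[:,1],p[3]+pts[:,2]]
def res(p,L): return np.concatenate([proj(S[n],W(p,X))[0]-np.array(uv) for n,X,uv in L])
def fit(L,x0):
    r=least_squares(res,x0,args=(L,),loss="soft_l1"); return r.x,res(r.x,L).reshape(-1,2)
if __name__=="__main__":
    for nm,L,x0 in (("jig",jig,[.5,0,.1,0]),("blk",blk,[.5,-.1,.2,.018])):
        for sub in (L,[l for l in L if l[0]=="top"]):
            p,r=fit(sub,x0); print(nm,np.round(p,4)); print(np.round(r,1).tolist())
        pz=fit(L,x0)[0]
        if nm=="jig": J=pz
        else:
            B=pz; d=B[:2]-J[:2]; c,s=np.cos(J[2]),np.sin(J[2]); print("block in jig",c*d[0]+s*d[1],-s*d[0]+c*d[1],np.degrees(B[2]-J[2]))
    for n in ("side","top"):
        im=S[n]["image"][:,:,::-1].copy(); im=cv2.resize(im,None,fx=4,fy=4,interpolation=cv2.INTER_CUBIC)
        def pl(p,P,col):
            q=((proj(S[n],W(p,P))+.5)*4).astype(int); cv2.polylines(im,[q],True,col,1)
        for z in (.018,): pl(J,[(.1,.18,z),(.1,-.18,z),(-.15,-.18,z),(-.15,.18,z)],(0,255,0))
        pl(J,[(0,.18,.043),(0,-.18,.043),(.02,-.18,.043),(.02,.18,.043)],(255,255,0))
        pl(J,[(.045,-.09,.085),(.102,-.09,.138)],(0,255,255)); pl(J,[(.045,-.09,.085),(-.028,-.09,.139)],(255,0,255))
        pl(J,[(.045,.09,.085),(.102,.09,.138)],(0,255,255))
        pl(J,[(.045,-.09,.085),(-.028,-.09,.139)],(255,0,255))
        for z in (0,.035): pl(B,[(.035,.045,z),(.035,-.045,z),(-.035,-.045,z),(-.035,.045,z)],(0,0,255))
        u,v=((225,130) if n=="top" else (230,170))
        cv2.imwrite(f"pics/{n}_fit.png",im[v*4:(v+132)*4,u*4:(u+170)*4])
E
python3 fit.py
```

```text
jig [ 0.5442 -0.0666  0.148  -0.0017]
[[-0.2, -0.2], [0.6, 0.2], [1.0, 0.5], [-0.7, 0.4], [0.1, -0.4], [-0.3, -0.6], [-0.6, -0.0], [-0.4, -0.3], [0.8, 0.1], [-0.1, 1.7], [-0.8, -0.2], [-0.0, -0.1]]
jig [ 0.5462 -0.0671  0.1484 -0.0117]
[[0.3, 0.1], [0.3, 0.5], [0.6, 0.3], [-0.2, 0.1], [-0.3, -0.3], [-0.6, -0.4], [-0.1, 0.0], [0.1, -0.2]]
blk [ 0.4934 -0.1622  0.3448  0.0178]
[[0.2, 0.2], [0.4, 0.6], [-0.0, -0.5], [-0.4, -0.7], [0.4, 0.4], [-0.4, -0.3], [-0.3, -1.3], [-0.0, 1.1]]
blk [ 0.4897 -0.1603  0.3539  0.0353]
[[-0.2, 0.4], [0.3, 0.4], [0.3, -0.5], [-0.4, -0.3]]
block in jig -0.06433077927037806 -0.0870992835344821 11.270900269838114
```

View pics/side_fit.png

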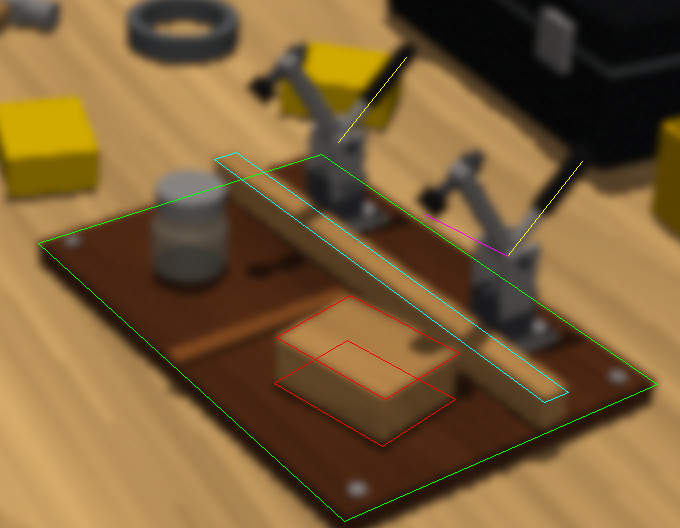

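View pics/top_fit.png

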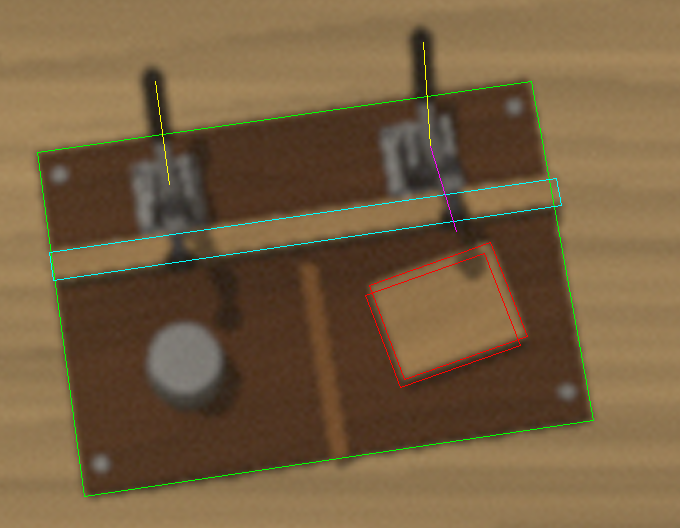

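```bash
python3 - <<'E'
import pickle,cv2,numpy as np
S=pickle.load(open("S0.pkl","rb"))
a=S["side"]["image"][0:150,60:200,::-1]; cv2.imwrite("pics/gr.png",cv2.resize(a,None,fx=4,fy=4,interpolation=cv2.INTER_CUBIC))
E
```

```text
(no output)
```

View pics/gr.png

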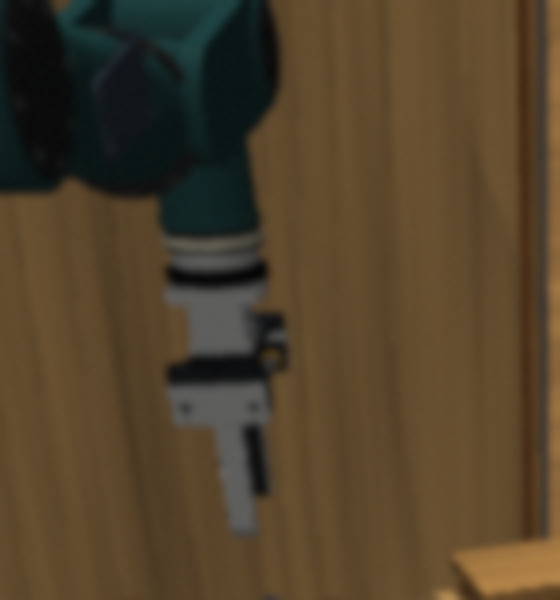

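Call:
{"method": "send_rows", "body": {
  "moves": "0 -0.03 0 -0.022 0;0 -0.03 0 -0.022 0;0 -0.03 0 -0.022 0;0 -0.03 0 -0.022 0;0 -0.03 0 -0.022 0;0 -0.03 0 -0.022 0;0 -0.03 0 -0.022 0;0 -0.03 0 -0.022 0;0 -0.03 0 -0.022 0;0 -0.03 0 -0.022 0"
}}

```text
time: 2.53
tool_pos: [0.2784, 0.1813, 0.2248]
ee_rot: [-1.572, -0.001, 1.304]
wrist_force: [1.2, 0.6, 0.5]
width: 0.0473
```

Call:
{"method": "send_rows", "body": {
  "moves": "0 -0.03 0 -0.022 0;0 -0.03 0 -0.022 0;0 -0.03 0 -0.022 0;0 -0.03 0 -0.022 0;0 -0.03 0 -0.022 0;0 -0.03 0 -0.022 0;0 -0.03 0 -0.022 0;0 -0.03 0 -0.022 0;0 -0.03 0 -0.022 0;0 -0.03 0 -0.022 0"
}}

```text
time: 3.37
tool_pos: [0.4113, -0.1667, 0.2246]
ee_rot: [-1.572, -0.0, 1.302]
wrist_force: [0.9, 0.5, 0.3]
width: 0.047
```

Call:
{"method": "send_rows", "body": {
  "moves": "0 0 0 0 7.1;0 0 0 0 7.1;0 0 0 0 7.1;0 0 0 0 7.1;0 0 0 0 7.1;0 0 0 0 7.1;0 0 0 0 7.1;0 0 0 0 7.1;0 0 0 0 7.1;0 0 0 0 7.1"
}}

```text
time: 4.2
tool_pos: [0.4111, -0.1646, 0.2246]
ee_rot: [-1.571, -0.0, 0.058]
wrist_force: [-0.1, -0.1, -0.2]
width: 0.0475
```

Call:
{"method": "send_rows", "body": {
  "moves": "0 0 0 0 7.1;0 0 0 0 7.1;0 0 0 0 7.1;0 0 0 0 7.1;0 0 0 0 7.1;0 0 0 0 7.1;0 0 0 0 7.1;0 0 0 0 7.1;0 0 0 0 7.1;0 0 0 0 7.1"
}}

```text
time: 5.03
tool_pos: [0.4111, -0.1646, 0.2246]
ee_rot: [-1.571, -0.0, -1.182]
wrist_force: [-0.4, -0.9, -0.0]
width: 0.0471
```

Call:
{"method": "send_rows", "body": {
  "moves": "0 0 0 0 7;0 0 0 0 6.7;0 0.0105 0 -0.004 0;0 0 0.03 0 0;0 0 0.03 0 0;0 0 0.02 0 0;0 0 0 0 0;0 0 0 0 0;0 0 0 0 0;0 0 0 0 0"
}}

```text
time: 5.87
tool_pos: [0.4099, -0.1765, 0.1466]
ee_rot: [-1.568, -0.002, -1.414]
wrist_force: [0.1, 0.7, -0.3]
width: 0.0467
```

```bash
cat > look.py <<'E'
import sys
from h import *
nm=sys.argv[1]; box={"side":(230,150,400,300),"top":(225,120,395,265)}
out=[]
for n in ("side","top"):
    s=imaging.snapshot(n); u0,v0,u1,v1=box[n]
    cv2.imwrite(f"pics/{n}_{nm}.png",cv2.resize(s["image"][v0:v1,u0:u1,::-1],None,fx=4,fy=4,interpolation=cv2.INTER_CUBIC))
    o=robot.get_obs(); p=o["tool_pos"]; R=Ro.from_euler("xyz",o["ee_rot"]).as_matrix()
    print(n,"tip mid px in crop",(proj(s,np.array(p)+R[:,1]*.019)[0]-[u0,v0])*4)
print(o["tool_pos"],o["ee_rot"],o["wrist_force"])
d=np.array(o["tool_pos"])-[.5442,-.0666,0]; c,s_=np.cos(.148),np.sin(.148)
print("jig frame tcp",c*d[0]+s_*d[1],-s_*d[0]+c*d[1],d[2])
E
python3 look.py a
```

```text
side tip mid px in crop [259.02995096 362.39978212]
top tip mid px in crop [482.38416039 453.52378713]
[ 0.40974768 -0.1762902   0.14635679] [-1.56801027 -0.00223767 -1.41401833] [-0.61017938  0.74765059  0.27706498]
jig frame tcp -0.14915743642379417 -0.08866468631424737 0.14635679056478726
```

View pics/side_a.png

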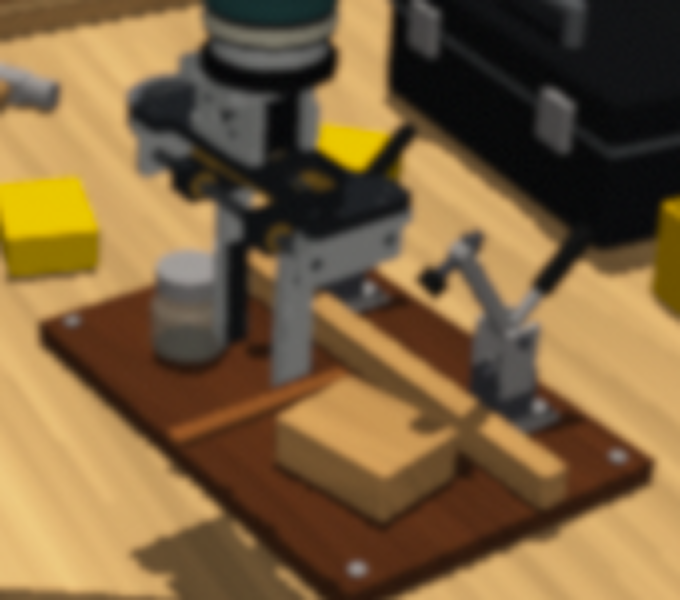

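View pics/top_a.png

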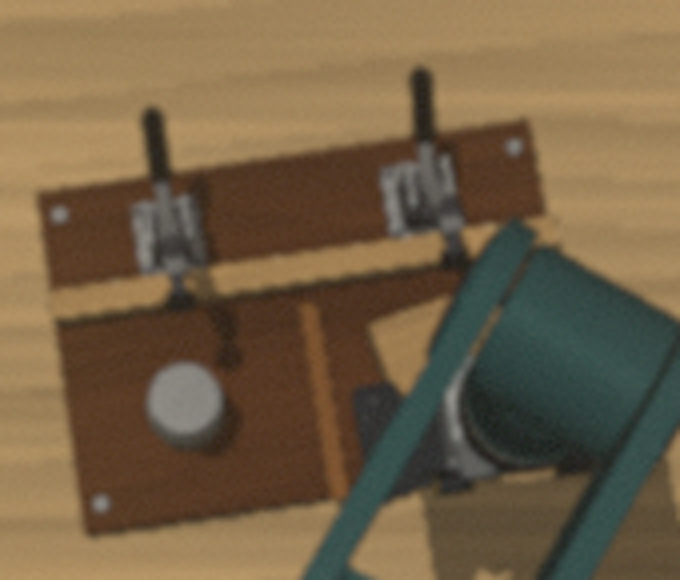

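The side crop shows the tips mid at (260,360), against (259,362) predicted. The block lies clear ahead of them, rotated about 11°. The gripper's wide side runs along the fence. Next: go down in front of the block, then push.

Call:
{"method": "send_rows", "body": {
  "moves": "0 0 0.02 0 0;0 0 0.02 0 0;0 0 0.02 0 0;0 0 0.018 0 0;0 0 0.01 0 0;0 0 0.008 0 0;0 0 0.002 0 0;0 0 0 0 0;0 0 0 0 0;0 0 0 0 0"
}}

```text
time: 6.8
tool_pos: [0.4096, -0.1761, 0.0477]
ee_rot: [-1.569, -0.001, -1.414]
wrist_force: [-0.4, -0.0, -0.3]
width: 0.0469
```

Call:
{"method": "send_rows", "body": {
  "moves": "0 0 0 0.004 0;0 0 0 0.004 0;0 0 0 0.004 0;0 0 0 0.004 0;0 0 0 0.004 0;0 0 0 0.004 0;0 0 0 0.004 0;0 0 0 0.004 0;0 0 0 0 0;0 0 0 0 0"
}}

```text
time: 7.63
tool_pos: [0.4405, -0.1705, 0.0464]
ee_rot: [-1.571, 0.0, -1.414]
wrist_force: [0.0, -0.1, -0.7]
width: 0.0469
```

```bash
python3 look.py b
```

```text
side tip mid px in crop [294.35549784 484.64276758]
top tip mid px in crop [455.72972771 430.69382051]
[ 0.44026426 -0.17055583  0.046361  ] [-1.57107069e+00  2.34250840e-04 -1.41439875e+00] [ 0.59900893 -0.05398275 -0.37129799]
jig frame tcp -0.11812886464101877 -0.08749298773353054 0.04636100126867995
```

View pics/side_b.png

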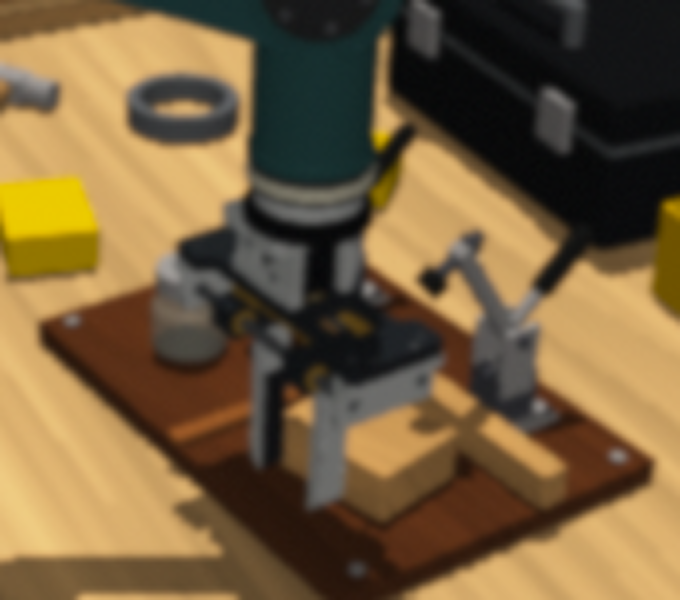

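Call:
{"method": "send_rows", "body": {
  "moves": "0 0 0 0.004 0.5;0 0 0 0.004 0;0 0 0 0.004 0;0 0 0 0.004 0;0 0 0 0.004 0;0 0 0 0.004 0;0 0 0 0.003 0;0 0 0 0 0;0 0 0 0 0;0 0 0 0 0"
}}

```text
time: 8.57
tool_pos: [0.4673, -0.1667, 0.0465]
ee_rot: [-1.57, -0.0, -1.423]
wrist_force: [-0.1, 0.1, -1.0]
width: 0.0466
```

```bash
python3 look.py c
```

```text
side tip mid px in crop [329.85666102 470.5806216 ]
top tip mid px in crop [449.4498042  392.67151443]
[ 0.46711665 -0.16668935  0.0465554 ] [-1.57048902e+00 -7.34041228e-05 -1.42334369e+00] [-0.57874095  0.07022188 -0.32212526]
jig frame tcp -0.0909998800380174 -0.08762844056961598 0.04655539779858634
```

View pics/side_c.png

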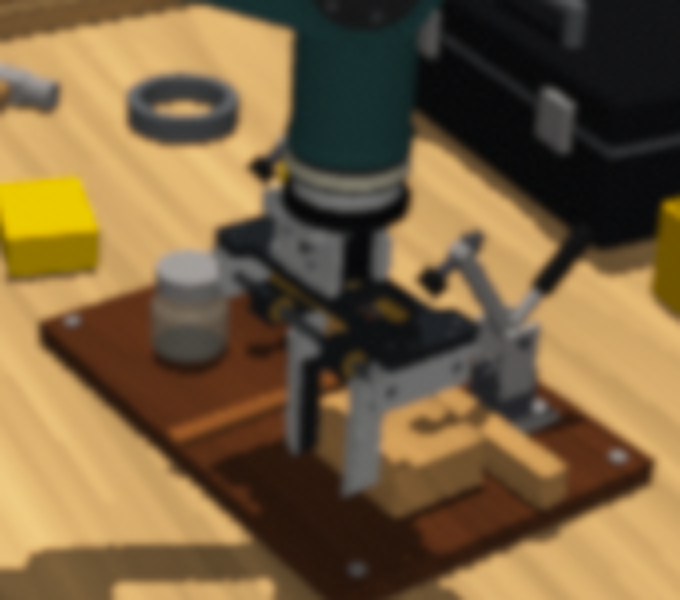

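View pics/top_c.png

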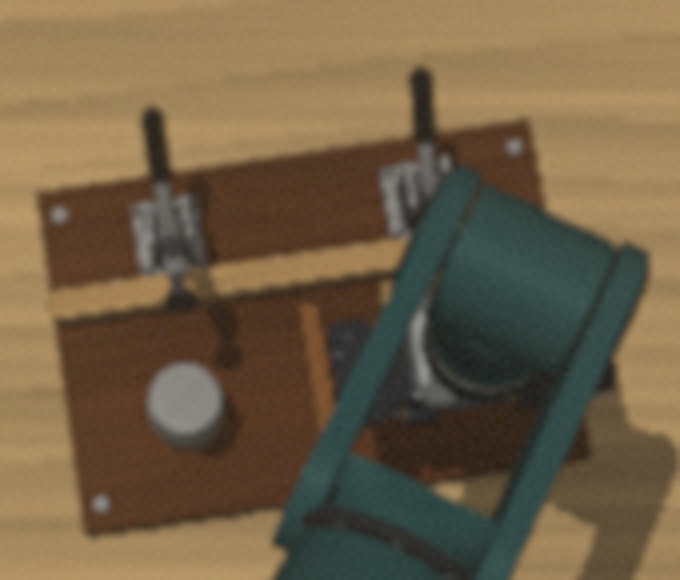

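The block has turned square to the fingers and its far right corner, near crop (487,430), is close to the fence. Contact forces are low, so I'll continue slowly.

Call:
{"method": "send_rows", "body": {
  "moves": "0 0 0 0.002 0;0 0 0 0.002 0;0 0 0 0.002 0;0 0 0 0.002 0;0 0 0 0.002 0;0 0 0 0 0;0 0 0 0 0;0 0 0 0 0;0 0 0 0 0;0 0 0 0 0"
}}

```text
time: 9.5
tool_pos: [0.477, -0.1651, 0.0465]
ee_rot: [-1.571, 0.0, -1.423]
wrist_force: [0.5, -0.2, 0.2]
width: 0.0471
```

```bash
python3 look.py d
```

```text
side tip mid px in crop [342.59517864 465.56913003]
top tip mid px in crop [446.9404825  378.79645555]
[ 0.47699689 -0.16514149  0.0464587 ] [-1.57063055e+00  5.74774854e-05 -1.42322362e+00] [ 0.02816121  0.2991845  -0.73244789]
jig frame tcp -0.0809994021877311 -0.08755444329735546 0.046458702883441796
```

View pics/side_d.png

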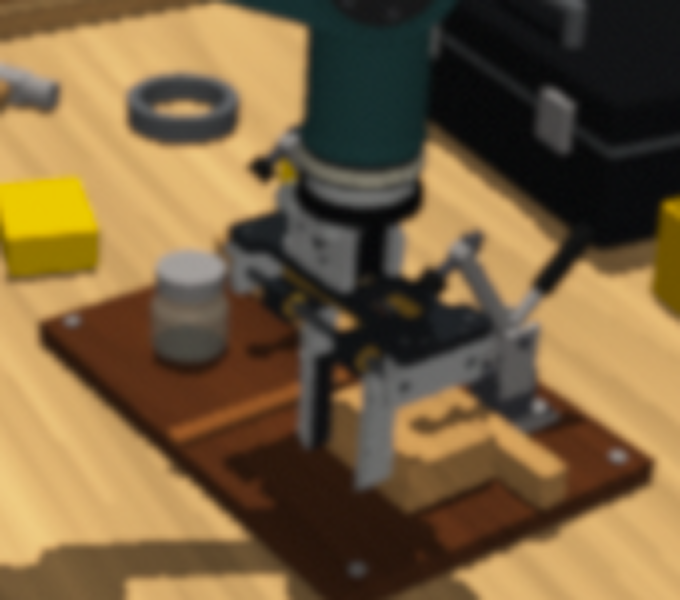

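Nearly there, with no force yet. I'll step on in small increments until the wrist force rises.

Call:
{"method": "send_rows", "body": {
  "moves": "0 0 0 0.001 0;0 0 0 0.001 0;0 0 0 0.001 0;0 0 0 0 0;0 0 0 0 0;0 0 0 0 0;0 0 0 0 0;0 0 0 0 0;0 0 0 0 0;0 0 0 0 0"
}}

```text
time: 10.43
tool_pos: [0.4791, -0.1649, 0.0465]
ee_rot: [-1.573, 0.0, -1.423]
wrist_force: [-5.4, -0.8, 3.9]
width: 0.047
```

Call:
{"method": "send_rows", "body": {
  "moves": "0 0 0 0.001 0;0 0 0 0 0;0 0 0 0 0;0 0 0 0.001 0;0 0 0 0 0;0 0 0 0 0;0 0 0 0 0;0 0 0 0 0;0 0 0 0 0;0 0 0 0 0"
}}

```text
time: 11.27
tool_pos: [0.4792, -0.1649, 0.0464]
ee_rot: [-1.577, 0.0, -1.423]
wrist_force: [-10.1, -1.4, 7.2]
width: 0.0472
```

```bash
python3 look.py e; python3 -c "
from bench import robot
o=robot.get_obs();print(o['wrist_force'],o['wrist_torque'])"
```

```text
side tip mid px in crop [345.26903804 464.60987458]
top tip mid px in crop [446.59825797 375.93536495]
[ 0.47915677 -0.16492597  0.04647249] [-1.57731709e+00  2.86832464e-04 -1.42301073e+00] [-10.91892228  -1.30176825   7.34656045]
jig frame tcp -0.07883134691504029 -0.08765977079240253 0.04647249331621857
[-10.91892228  -1.30176825   7.34656045] [-0.29418471  1.96762183  0.13685487]
```

View pics/side_e.png

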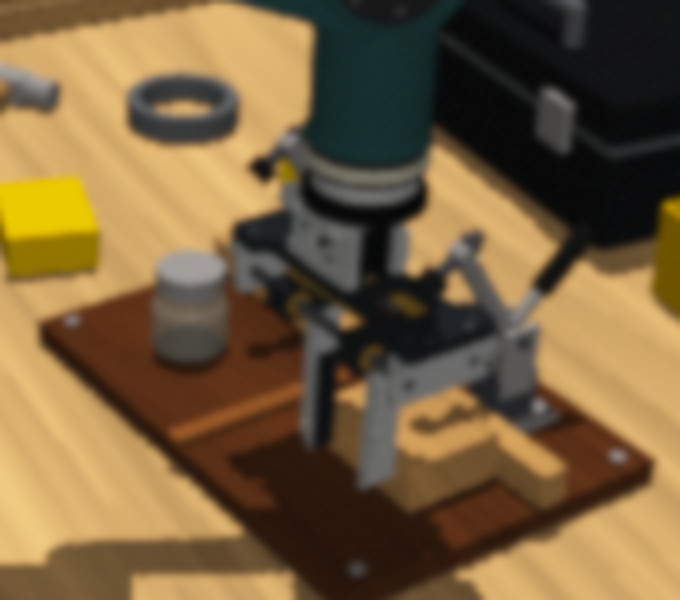

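Force is 10.9 N at the fingertips: the moment puts the contact about 0.18 m below the sensor and centred. The block is therefore seated flat. I'll back off and rise for a clear view.

Call:
{"method": "send_rows", "body": {
  "moves": "0 0 0 -0.002 0;0 0 0 -0.004 0;0 0 0 -0.01 0;0 0 0 -0.02 0;0 0 0 -0.025 0;0 0 -0.03 -0.01 0;0 0 -0.04 0 0;0 0 -0.04 0 0;0 0 -0.04 0 0;0 0 -0.04 0 0"
}}

```text
time: 12.2
tool_pos: [0.4112, -0.1746, 0.2383]
ee_rot: [-1.569, -0.0, -1.423]
wrist_force: [0.8, -0.8, 0.3]
width: 0.0469
```

Call:
{"method": "send_rows", "body": {
  "moves": "1 0.04 0 0 0;1 0.04 0 0 0;1 0.04 0 0 0;1 0.04 0 0 0;1 0.04 0 0 0;1 0 0 0 0;1 0 0 0 0;1 0 0 0 0;1 0 0 0 0;1 0 0 0 0"
}}

```text
time: 13.03
tool_pos: [0.4413, -0.3714, 0.2373]
ee_rot: [-1.57, -0.001, -1.422]
wrist_force: [-0.5, -0.6, 0.1]
width: 0.0004
```

```bash
python3 look.py f
```

```text
side tip mid px in crop [501.26560417 389.24315341]
top tip mid px in crop [822.45973982 380.19992757]
[ 0.44133564 -0.37159276  0.23734095] [-1.56973285e+00 -1.08993002e-03 -1.42168121e+00] [0.89588093 0.75364581 0.17037068]
jig frame tcp -0.14671416406052978 -0.28649016430083707 0.2373409515979244
```

View pics/side_f.png

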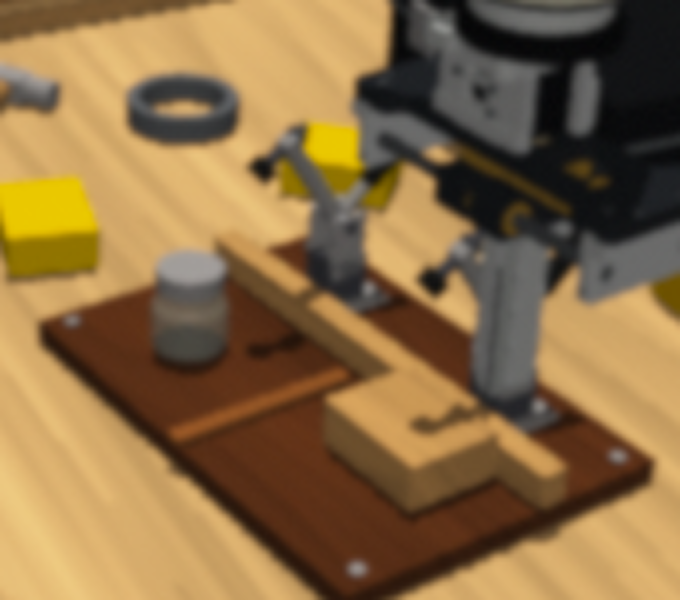

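View pics/top_f.png

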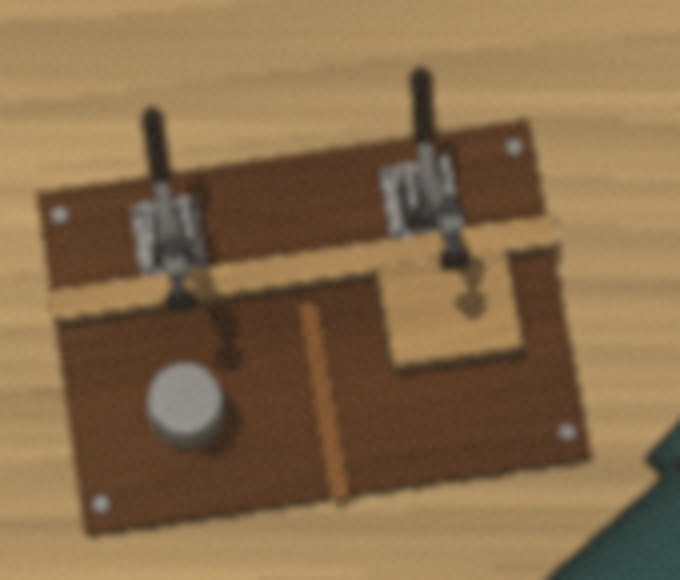

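The top crop shows the block square and flush with the fence, corners (378,275), (510,255), (525,350) and (393,368), under the right clamp's pad at (455,260). The pencil and jar are unmoved. Next I'll triangulate the right handle.

```bash
python3 - <<'E'
from h import *
import pickle
S=pickle.load(open("S0.pkl","rb")); a,b=S["top"],S["side"]
c,s=np.cos(.148),np.sin(.148)
def J(X): d=X-np.array([.5442,-.0666,0]); return np.round([c*d[0]+s*d[1],-s*d[0]+c*d[1],d[2]],4)
for u1,u2 in (((330.,138.),(375.,208.)),((329.0,139.2),(370.7,210.7)),((330.,140.),(373.5,210.))):
    X,r1,r2=tri(a,u1,b,u2); print(np.round(X,4),J(X),r1.round(1),r2.round(1))
X,r1,r2=tri(a,(337.6,186.8),b,(336.3,221.6)); print("pad",np.round(X,4),J(X),r1.round(1),r2.round(1))
for z in (.138,.144): print(J(onz(a,(329.9,139.),z)))
# side vs top jig check
for n in ("side","top"):
    s=imaging.snapshot(n)
    for t in ["clamp_right_grip","clamp_right_pad","block_mid"]: print(n,t,[(l["centre"],l["conf"]) for l in imaging.landmark_of(s,t)][:2])
E
```

```text
[ 0.6612 -0.1384  0.1405] [ 0.1051 -0.0883  0.1405] [-0.3  0.6] [ 0.7 -0.2]
[ 0.6566 -0.1346  0.133 ] [ 0.1012 -0.0838  0.133 ] [-0.9  2. ] [ 2.4 -0.7]
[ 0.6571 -0.1387  0.1358] [ 0.1011 -0.088   0.1358] [-0.3  0.7] [ 0.8 -0.2]
pad [ 0.5313 -0.1572  0.1397] [-0.0261 -0.0877  0.1397] [ 0.1 -0.3] [-0.4  0.1]
[ 0.1048 -0.089   0.138 ]
[ 0.1029 -0.0881  0.144 ]
side clamp_right_grip [([375.5, 210.2], 0.52)]
side clamp_right_pad [([336.5, 220.8], 0.55)]
side block_mid [([333.0, 257.0], 0.94), ([227.3, 341.0], 0.89)]
top clamp_right_grip [([328.2, 138.2], 0.77)]
top clamp_right_pad [([335.9, 188.8], 0.67)]
top block_mid [([336.6, 196.5], 0.89), ([392.0, 317.7], 0.68)]
```

Call:
{"method": "send_rows", "body": {
  "moves": "1 -0.0198 0 0.0297 0;1 -0.0198 0 0.0297 0;1 -0.0198 0 0.0297 0;1 -0.0198 0 0.0297 0;1 -0.0198 0 0.0297 0;1 -0.0198 0 0.0297 0;1 -0.0198 0 0.0297 0;1 -0.0198 0 0.0297 0;1 -0.0198 0 0.0297 0;1 -0.0198 0 0.0297 0"
}}

```text
time: 14.37
tool_pos: [0.7069, -0.1318, 0.2363]
ee_rot: [-1.571, 0.0, -1.423]
wrist_force: [0.3, -0.6, 0.8]
width: 0.0003
```

Call:
{"method": "send_rows", "body": {
  "moves": "1 0 0.02 0 0;1 0 0.02 0 0;1 0 0.02 0 0;1 0 0.02 0 0;1 0 0.015 0 0;1 0 0 0 0;1 0 0 0 0;1 0 0 0 0;1 0 0 0 0;1 0 0 0 0"
}}

```text
time: 15.2
tool_pos: [0.7066, -0.1334, 0.1436]
ee_rot: [-1.568, -0.001, -1.423]
wrist_force: [-0.0, 0.5, 0.5]
width: 0.0002
```

```bash
python3 look.py g
```

```text
side tip mid px in crop [633.24991034 236.19342554]
top tip mid px in crop [407.99737444  18.22009233]
[ 0.70632326 -0.13336526  0.14299677] [-1.56852255e+00 -8.74677442e-04 -1.42326572e+00] [-0.78391173  0.13776283  0.14797431]
jig frame tcp 0.1505057047379254 -0.08994212445783262 0.14299677474087016
```

View pics/side_g.png

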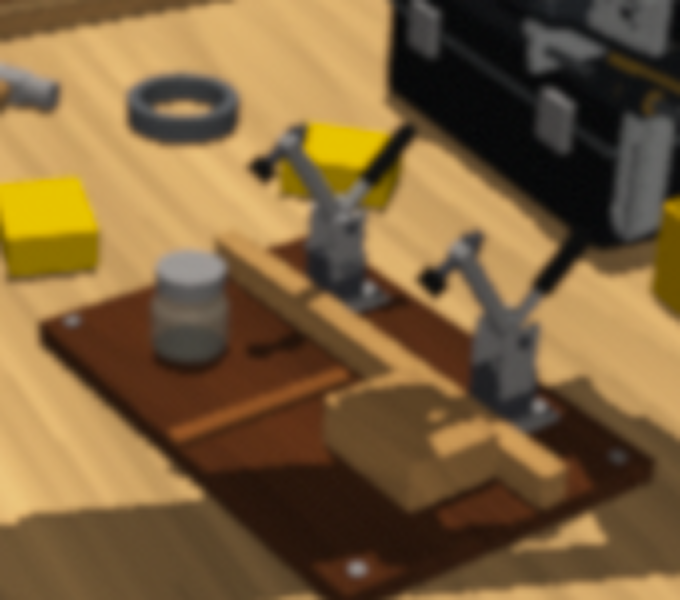

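View pics/top_g.png

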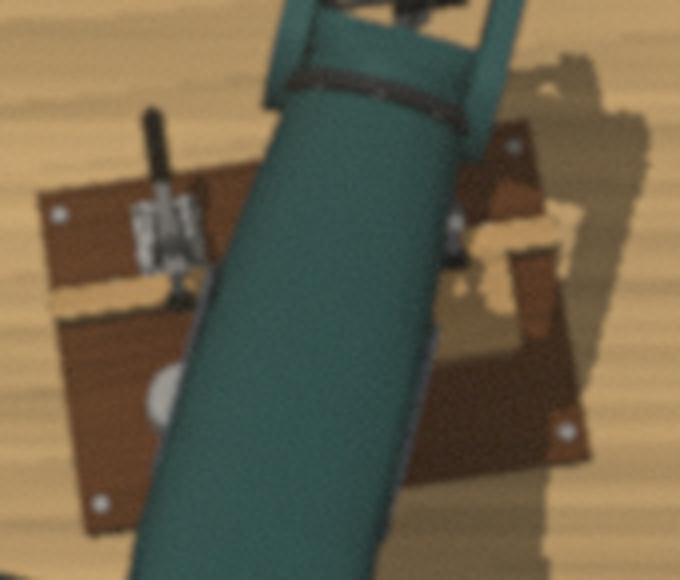

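The fingertips, at side crop (633,230), stand behind the right handle's end at (583,235). Now I'll draw toward the robot.

Call:
{"method": "send_rows", "body": {
  "moves": "1 0 0 -0.005 0;1 0 0 -0.005 0;1 0 0 -0.005 0;1 0 0 -0.005 0;1 0 0 -0.005 0;1 0 0 -0.005 0;1 0 0 -0.005 0;1 0 0 -0.005 0;1 0 0 0 0;1 0 0 0 0"
}}

```text
time: 16.13
tool_pos: [0.6723, -0.1388, 0.1462]
ee_rot: [-1.552, -0.004, -1.422]
wrist_force: [12.7, 0.7, 3.8]
width: 0.0001
```

```bash
python3 look.py i
```

```text
side tip mid px in crop [596.05344651 246.22622322]
top tip mid px in crop [417.49235743  64.28838011]
[ 0.67247498 -0.13888978  0.14611178] [-1.55192144 -0.00432463 -1.42216073] [12.15338506  1.32519453  3.84991203]
jig frame tcp 0.11621280274539096 -0.09041497687475711 0.1461117818298228
```

View pics/side_i.png

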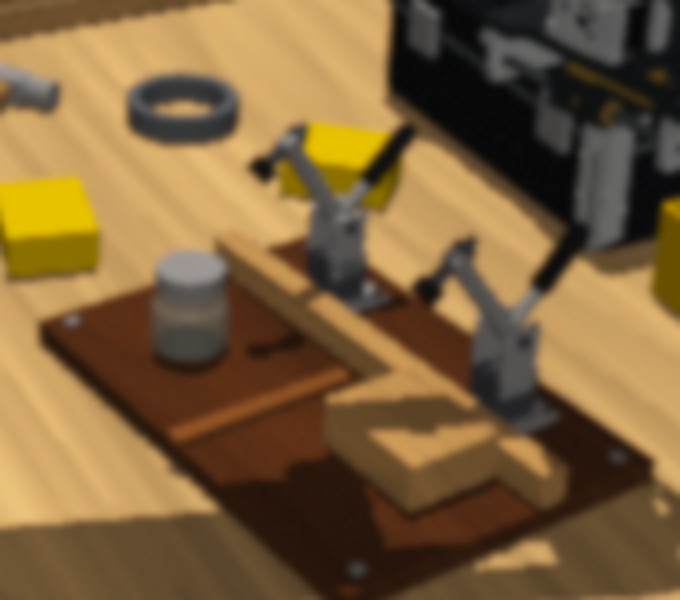

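The handle is engaged. 12 N horizontal fits 7 N at the end with a reduced lever. I'll carry on past the centre.

Call:
{"method": "send_rows", "body": {
  "moves": "1 0 0 -0.004 0;1 0 0 -0.004 0;1 0 0 -0.004 0;1 0 0 -0.004 0;1 0 0 -0.004 0;1 0 0 0 0;1 0 0 0 0;1 0 0 0 0;1 0 0 0 0;1 0 0 0 0"
}}

```text
time: 17.07
tool_pos: [0.6451, -0.142, 0.1396]
ee_rot: [-1.575, 0.002, -1.424]
wrist_force: [-0.8, -0.1, 0.3]
width: 0.0005
```

Call:
{"method": "send_rows", "body": {
  "moves": "1 0 0 -0.004 0;1 0 0 -0.004 0;1 0 0 -0.004 0;1 0 0 0 0;1 0 0 0 0;1 0 0 0 0;1 0 0 0 0;1 0 0 0 0;1 0 0 0 0;1 0 0 0 0"
}}

```text
time: 17.9
tool_pos: [0.6346, -0.1437, 0.1414]
ee_rot: [-1.571, 0.0, -1.423]
wrist_force: [0.2, 0.1, -0.2]
width: 0.0005
```

```bash
python3 look.py j
```

```text
side tip mid px in crop [550.19179309 267.6015159 ]
top tip mid px in crop [425.01511394 121.29903359]
[ 0.63462527 -0.14371222  0.14144248] [-1.57072376e+00  7.05670960e-05 -1.42308660e+00] [-0.65676384  0.73814791  0.12688419]
jig frame tcp 0.07806574439234136 -0.08960336046497197 0.14144247597497775
```

View pics/side_j.png

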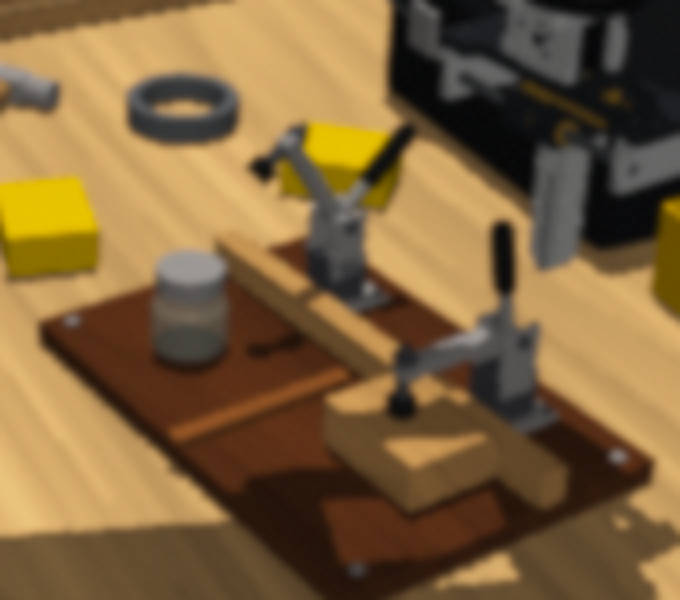

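It snapped shut: the handle is upright at (503,255) and the pad is down on the block at (402,405). The robot reads no force. I'll withdraw away and up, then check from a clear position.

Call:
{"method": "send_rows", "body": {
  "moves": "1 0 0 0.01 0;1 0 0 0.02 0;1 0 0 0.02 0;1 0 -0.03 0 0;1 0 -0.03 0 0;1 0 -0.03 0 0;1 0 -0.03 0 0;1 0 -0.02 0 0;1 0 0 0 0;1 0 0 0 0"
}}

```text
time: 18.83
tool_pos: [0.6845, -0.1365, 0.2829]
ee_rot: [-1.568, -0.001, -1.423]
wrist_force: [-0.2, -1.4, -0.1]
width: 0.0004
```

Call:
{"method": "send_rows", "body": {
  "moves": "1 0.025 0 -0.03 0;1 0.025 0 -0.03 0;1 0.025 0 -0.03 0;1 0.025 0 -0.03 0;1 0.025 0 -0.03 0;1 0.025 0 -0.03 0;1 0.025 0 -0.03 0;1 0.025 0 -0.03 0;1 0.025 0 -0.03 0;1 0 0 0 0"
}}

```text
time: 19.67
tool_pos: [0.4445, -0.4031, 0.2777]
ee_rot: [-1.577, 0.003, -1.432]
wrist_force: [0.4, -0.2, -0.3]
width: 0.0003
```

```bash
python3 look.py k; python3 - <<'E'
from h import *
s=[imaging.snapshot(n) for n in ("side","top")]
c,sn=np.cos(.148),np.sin(.148)
def J(X): d=X-np.array([.5442,-.0666,0]); return np.round([c*d[0]+sn*d[1],-sn*d[0]+c*d[1],d[2]],4)
for t in ["block_mid","clamp_right_pad","clamp_right_grip","clamp_left_pad","clamp_left_grip","jar","pencil"]:
    L=[[(l["centre"],l["conf"]) for l in imaging.landmark_of(x,t)][:3] for x in s]
    print(t,L)
    best=None
    for u in L[0]:
        for v in L[1]:
            X,r1,r2=tri(s[0],u[0],s[1],v[0]); e=np.hypot(*r1)+np.hypot(*r2)
            if e<6: print("   ",J(X),round(e,1))
E
```

```text
side tip mid px in crop [552.86284976 345.26705123]
top tip mid px in crop [888.64880603 356.08210967]
[ 0.44836097 -0.39914478  0.2782412 ] [-1.57331678  0.00466102 -1.42644199] [ 0.46821398  0.51826635 -0.78168275]
jig frame tcp -0.14382846808755995 -0.31477694519388266 0.2782411988708317
block_mid [[([228.1, 340.3], 0.87), ([240.6, 204.5], 0.78), ([331.5, 255.3], 0.76)], [([333.3, 198.4], 0.91), ([198.2, 232.6], 0.83), ([200.9, 143.1], 0.63)]]
    [-0.074   0.3036  0.022 ] 0.9
    [-0.0339 -0.0854  0.0416] 2.3
    [ 0.3032  0.3004 -0.3045] 2.2
clamp_right_pad [[([332.5, 253.9], 0.7)], [([335.7, 201.4], 0.82)]]
    [-0.0417 -0.0915  0.0512] 5.4
clamp_right_grip [[([352.3, 205.7], 0.79)], [([335.1, 162.2], 0.72), ([273.9, 222.1], 0.63), ([263.0, 147.5], 0.4)]]
    [ 0.0291 -0.0858  0.1683] 2.5
clamp_left_pad [[([292.8, 193.3], 0.74)], [([269.5, 195.8], 0.51)]]
    [-0.0262  0.0926  0.1398] 1.7
clamp_left_grip [[([329.3, 183.8], 0.76)], [([261.2, 151.4], 0.64)]]
    [0.0995 0.0958 0.1344] 0.3
jar [[([275.8, 233.6], 0.8)], [([273.4, 222.3], 0.83)]]
    [-0.079   0.0923  0.0291] 2.2
pencil [[([296.0, 252.0], 0.47)], [([129.5, 239.3], 0.73), ([306.8, 223.7], 0.6)]]
    [-0.0887 -0.0035  0.0243] 4.1
```

View pics/top_k.png

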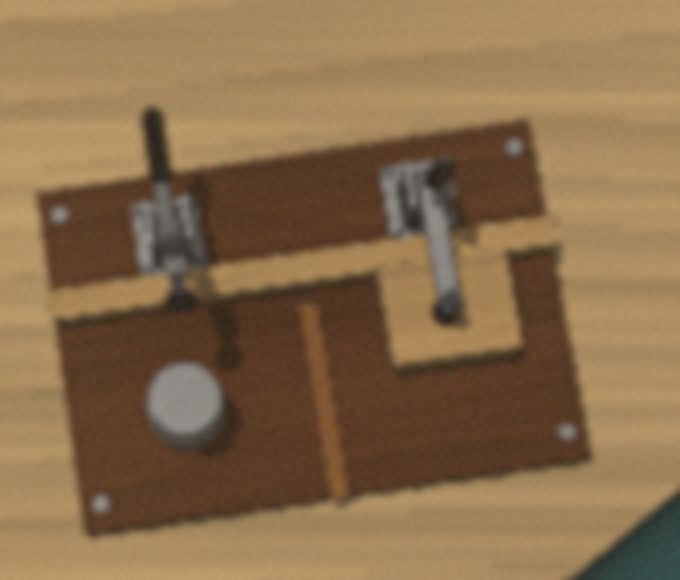

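View pics/side_k.png

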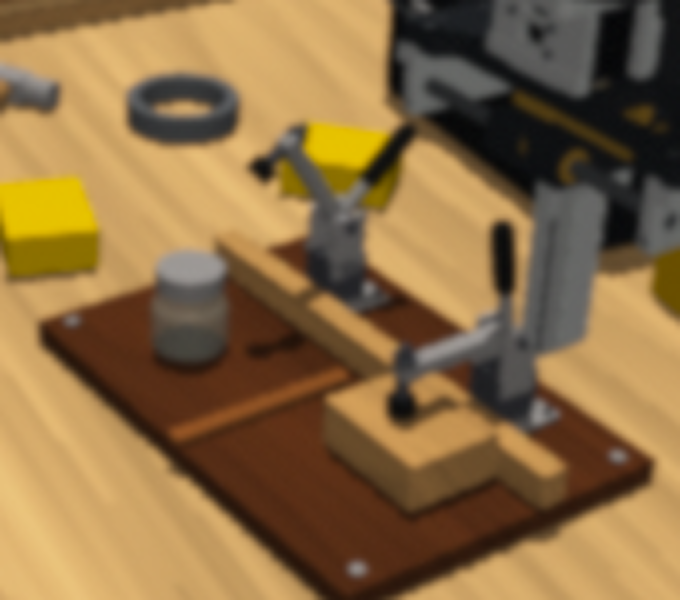

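All matches: the block is flush with the fence, the right clamp is shut on it, the left clamp is open, and the jar and pencil are unmoved. One still call to settle, then I hand in.

Call:
{"method": "send_rows", "body": {
  "moves": "1 0 0 0 0;1 0 0 0 0;1 0 0 0 0;1 0 0 0 0;1 0 0 0 0;1 0 0 0 0;1 0 0 0 0;1 0 0 0 0;1 0 0 0 0;1 0 0 0 0"
}}

```text
time: 21.4
tool_pos: [0.45, -0.3987, 0.2814]
ee_rot: [-1.571, 0.0, -1.423]
wrist_force: [0.5, -0.2, -0.3]
width: 0.0006
```

```bash
python3 -c "
from bench import order,robot
print(order.close_job(), robot.get_obs()['time'])"
```

```text
the job is handed in; nothing more can be done
the job is handed in; nothing more can be done
```

The block is seated flat against the fence in front of the right clamp, and that clamp is snapped shut with its pad on the block. I handed the job in at about 21.4 s. `close_job` gave no verdict.

I pushed the block with two part-open fingertips. It started about 11° askew, squared up against the fingers, and seated on the fence at about 11 N. I then closed the fingers and drew the right handle toward the robot from behind, at about 12 N, until it snapped over.

**Last checks:**

| Item | Measured (jig frame, m) | Expected |
|---|---|---|
| Block centre | x -0.034, y -0.085 | x -0.035 |
| Right pad | x -0.042, z 0.051 | x -0.040, z 0.053 |
| Right grip | x 0.029, z 0.168 | x 0.032, z 0.162 |
| Left pad | x -0.026, z 0.140 (still open) | x -0.028, z 0.139 |

- **Other things:** the jar and pencil look unmoved in the before and after pictures. I kept clear of the rest of the bench and saw nothing shifted.
- **Robot:** it stands clear with no contact force.
- **Disagreements:** the two cameras differed by a few millimetres, with up to about 5 px of summed residual on the right pad. The block's measured height came out 6 mm above nominal. The pictures show it lying flat, so I put that down to network error.

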